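# Take the tall glass cell from the drawer and hold it in the light path

## Task

Pull the cabinet's drawer open, take the taller of the two glass cells out of its rack by its narrow frosted sides only, never touching its clear windows with the fingers, and hold it upright in the light path: midway between the lamp head and the detector head of the photometer bench, centred on the beam, with its clear windows squarely facing the two heads. The job finishes while you are still holding the cell there, clear of the bench: do not put it down or let go. Leave the short cell in its slot and do not disturb the timer or the brass weight.

Things in the scene. Friction and masses are not known exactly. Their poses are not given: they have to be found in the camera images.
- drawer (a joint): Slide of the drawer, in m: 0 shut (start), 0.100 fully open at its stop. It runs along -x of drawer_handle, level, towards the robot; takes 2 to 4 N and stays where left. Fixed grey cabinet 124 deep, 180 wide, 94 mm high on the work surface, closed on top: the cells are reachable only with the drawer open.
- drawer_handle (a point): Middle of the drawer's level bar handle: round steel bar, 9 mm thick, 76 mm long, along this point's y; 59 mm above the work surface. x points into the cabinet, z up; moves with the drawer. The bar's centre line is 40 mm in front of the white panel (35 mm clear for a finger). Panel top 28 mm, cabinet top 35 mm above the bar. Bar feet at y = +-42 mm.
- rack_mid (a point): Centre of the top of the black rack block in the drawer (40 mm along x, 140 along y), 92 mm behind the handle, 33 mm above the work surface; axes as drawer_handle. Its two slots, 16 mm deep, at y = +-36 mm each hold a glass cell upright, 1 mm play all round. Drawer walls beside and behind are lower than the rack. Drawer fully open: the slots are 56 mm in front of the cabinet's face.
- tall_cell_center (a point): Centre, 29 mm above the underside, of the taller loose glass cell (open-topped cuvette, 14 mm in x, 26 in y, 58 high, 40 g). Its narrow sides (14 mm wide, facing +-y) are frosted white, ribbed; the wide faces (+-x) are clear windows. Grip across y. It starts in either slot, its y along the handle, top 75 mm above the work surface, 42 mm out of the rack.
- tall_cell: The taller cell as a body; origin at the centre of its underside, axes as its centre point.
- tall_cell_windows: The two clear windows of the taller cell, glass panes 20 mm wide in its +x and -x faces between the frosted sides; origin at the centre of the cell's underside, axes as the cell's. Fingers must not touch them.
- short_cell_center (a point): Centre (22 mm up) of the shorter cell: same shape, 14 x 26 x 44 mm. It stands in the other slot, 72 mm from the tall cell, its top 61 mm above the work surface. To be left there.
- beam_mid (a point): Middle of the light path: a point in the air on the beam axis, half-way between lamp and detector head, 76 mm above the work surface. x runs along the beam from lamp (black finned barrel, 43 mm across) to detector (grey 42 mm box), z up. Tops of the heads 98 mm above the work surface. Free gap 108 mm along x; below it only the flat base, 60 mm wide, top 18 mm above the work surface.
- bench: Photometer bench: fixed aluminium base plate 220 x 60 x 12 mm, lamp head at its -x end, detector head at its +x end; origin at the centre of its underside, 76 mm straight below beam_mid, same axes.
- vacuum_pot: Fixed metal pot with fittings on its lid between the cabinet and the bench, 216 mm across; its origin is the centre of its underside. The tallest fittings reach about 280 mm above the work surface. Carry the cell over it.
- lab_timer: White bench timer, 56 x 64 x 18 mm, lying flat on the work surface; origin at the centre of its underside. Bystander.
- brass_weight: Knobbed brass-coloured weight, 31 mm across, 47 mm high, standing on the work surface; origin at the centre of its underside. Bystander.

How it is judged:
On the way, in this order (a step that is already met when the one before it is completed fails the run):
1. the drawer is pulled open (at least 80 mm of its 100 mm) (value of joint drawer above 0.08 m), for 0.1 s.
2. the tall cell is lifted clear of the cabinet in the fingers (height (world z) of tall_cell_center above 0.13 m and contact force between the fingers and tall_cell above 1 N), for 0.2 s.
At the end, for the whole second after the job is handed in: Tall cell held in the fingers (over 1 N), at rest, off the bench; centre within 8 mm sideways and 12 mm in height of the beam axis, 20 mm of midway; upright and windows square to the beam within 0.14 rad; fingers off the windows; short cell upright in its slot (x of tall_cell_center in the frame of beam_mid between -0.02 and 0.02 m and y of tall_cell_center in the frame of beam_mid between -0.008 and 0.008 m and z of tall_cell_center in the frame of beam_mid between -0.012 and 0.012 m and angle between the x axis of tall_cell_center and the x axis of beam_mid, either way round below 0.14 rad and angle between tall_cell_center's own z axis and vertical below 0.14 rad and contact force between the fingers and tall_cell above 1 N and contact force between the fingers and tall_cell_windows below 0.3 N and contact force between tall_cell and bench below 0.1 N and linear speed of tall_cell below 0.02 m/s and z of short_cell_center in the frame of drawer_handle below -0.005 m and angle between short_cell_center's own z axis and vertical below 0.35 rad); the arm keeps its last pose, push and grip.
It fails at once if the fingers touch the clear windows of the tall cell (contact force between the fingers and tall_cell_windows above 0.3 N).
It fails at once if the short cell is lifted out of its slot or tipped (not (z of short_cell_center in the frame of drawer_handle below -0.005 m and angle between short_cell_center's own z axis and vertical below 0.35 rad)).
It fails at once if the timer or the brass weight is pushed more than 20 mm or tipped (distance of any of lab_timer, brass_weight from where it was at the start of the episode above 0.02 m or angle between brass_weight's own z axis and vertical above 0.5 rad).
It also fails if it takes over 64 s, if anything falls off the work surface, if the arm or the gripper's body presses on something with over 40 N, if the wrist force passes 120 N, or if a joint passes its speed limit or range.

## Robot

A 6-joint arm with a two-finger parallel gripper is mounted at the origin on a cart in front of the work surface, level with it; the furniture and walls round the work are solid. World frame = base frame: x ahead of the robot, y to its left, z up, the work surface at z = 0. Lengths are in m, angles in rad, forces in N, time in s.
With the tool pointing down it reaches from about 0.35 to 0.85 m from the base axis. Payload 8.1 kg.
Tool frame: the origin (TCP) lies on the centre line of the jaws, within the pads' length; the fingertips stand robot.tips_ahead ahead of it and the grasp point (between the pads) lies 8 mm behind it (robot.tips_ahead is the distance from the TCP to the fingertips, in m); z points along the fingers, y is the direction in which the jaws open and shut (so a half turn about z gives the same grasp; the last joint's range is limited). The gripper opens to 93 mm and grips with 3 to 60 N. Pads are 15 mm wide; open, the fingers measure 128 mm over their backs; the gripper's body (75 mm by 188 mm) begins 65 mm behind the grasp point.
Start: joints at [-1.428, 0.13, 1.488, -0, 1.523, -0.085], TCP at [0.136, -0.584, 0.23] pointing down, gripper open.
Joint ranges: [-2.96, 2.96], [-0.89, 2.26], [0.02, 2.5], [-1.34, 4.48], [0, 2.73], [-2.66, 2.66]. Speed limits (rad/s): [2.39, 2.39, 2.79, 3.14, 3.14, 3.14].

## Interface

Orientations are given as a rotation vector (axis times angle).
In Python, from plant import monitor, eyes, job, robot gives the robot as it stands.
- The arm moves only by the tool servo_tool, never from a script. Its argument "plan" is a list that holds one entry, the list of rows, each a list of 7 numbers: the closure, from -1 (fully open) to 1 (shut), so that 0 is half open, then the shift along the world's x, y, z in mm, then the turn, a rotation vector about the world's x, y, z in rad. In form: [[[hand, dx, dy, dz, ax, ay, az], ...]]. A call has 1 to 12 rows; each row shifts and turns the commanded pose from where the row before left it; what a row does not reach is not made up. A row lasts 1/10 s, in which the tool goes at most 50 mm and 8.59 degrees, less where a joint would pass 70% of its speed; a pose out of reach is approached as far as the arm can. A call with a gripper value outside its range is refused whole. The fingers move at their own pace and stop on an object; "force" is the grip in N (left out, the last holds). Time passes only in rows, so rows that do not move let the fingers close. It gives the time, the measured TCP pose, the force and the opening at its end, in the units of the state.
- monitor.read_state(): the state, without advancing time (a new reading comes with each control period).
- eyes.read_camera(name): name is "scene" or "top" or "wrist"; returns the picture (480x640x3 uint8, red, green, blue); there is no depth.
- eyes.camera_info(name): a dict with "mtx" (3x3 intrinsics, pixels), "R" (3x3) and "t" (3): a world point X has camera coordinates R X + t. Camera axes: x right, y down, z forward; pixel columns grow to the right and rows downward; lengths in m; the calibration is good to about 2 mm. A picture is of the moment at which its call begins: read the wrist's pose just before it. camera_info takes no time and is no camera call; for the wrist camera it gives the pose at the moment of the call.
- job.close_job(): hands the job in, once; it reports no verdict.
The state is a dict: "t": time; "q": joint angles; "dq": joint speeds; "joint_torque": joint torques, N m; "tool_pos": TCP position; "orientation": TCP orientation; "force": force on the tool from outside, world axes, zero at the start; "wrist_torque": the same for the moment, N m; "opening": finger opening in m.
Only numpy, scipy, OpenCV 4.12 (cv2) and the standard library are available. Lean on these libraries where they do the work, as an engineer would, in place of code of your own. Each camera call takes 0.05 s, during which the arm holds its last target. There are 200 camera calls.

## Working session

There is one attempt and no reset: what is moved stays moved. The work goes in short steps, Python scripts to look and compute and a tool call to move; the robot and the scene stay as the last step left them, time stands still between calls to the robot, and variables do not carry over. Pictures are saved under pics/ and viewed, about 8 in all and at most 12, crops included, and the job is handed in when it is done.

Besides the shell and the picture viewer there is one more tool, called after "Emit:" by a JSON object that holds its "name" and its "arguments", one argument or row to a line. servo_tool: Moves the arm, as the interface text tells. Its arguments: {"type":"object","properties":{"plan":{"type":"array"},"force":{"type":"number"}},"required":["plan"]}

```bash
mkdir -p pics; ls
python3 - <<'E'
from plant import monitor, eyes, job, robot
import cv2,numpy as np
print(monitor.read_state()); print({k:getattr(robot,k) for k in dir(robot) if k[0]!='_'})
for n in ("scene","top"):
    cv2.imwrite(f"pics/{n}0.png",eyes.read_camera(n)[:,:,::-1]); print(n,eyes.camera_info(n))
E
```

```text
pics
{'t': 0.0, 'q': array([-1.42842214e+00,  1.31128776e-01,  1.48926671e+00, -1.46512672e-05,
        1.52301746e+00, -8.53957098e-02]), 'dq': array([ 0.00027734, -0.00062133,  0.00095618, -0.000897  ,  0.00037446,
       -0.00106131]), 'joint_torque': array([ 1.76870184e-03, -5.59840715e+01, -4.91752839e+01,  7.68477051e-02,
        3.52830521e-02, -1.37345683e-04]), 'tool_pos': array([ 0.13542397, -0.58395204,  0.22861369]), 'orientation': array([-3.11943429e+00, -3.56801609e-01,  1.04365929e-04]), 'force': array([-0.44723482, -0.06384918,  0.61069616]), 'wrist_torque': array([-0.0149505 , -0.05684912,  0.01164285]), 'opening': 0.09320787816945512}
{'IKError': <class 'plant.IKError'>, 'tips_ahead': 0.011}
scene {'mtx': array([[559.6468676 ,   0.        , 322.80928979],
       [  0.        , 559.6468676 , 235.12528842],
       [  0.        ,   0.        ,   1.        ]]), 'R': array([[-0.70667054, -0.70712665,  0.02426223],
       [-0.31223399,  0.28089437, -0.90752867],
       [ 0.63492258, -0.64889926, -0.41928876]]), 't': array([0.32457831, 0.19592173, 0.90592369])}
top {'mtx': array([[598.05086387,   0.        , 316.58483606],
       [  0.        , 598.05086387, 237.42946191],
       [  0.        ,   0.        ,   1.        ]]), 'R': array([[-0.02238359, -0.99955049, -0.01994477],
       [-0.99466939,  0.024274  , -0.1002177 ],
       [ 0.10065679,  0.01759522, -0.99476561]]), 't': array([0.03950102, 0.43767222, 1.44155238])}
```

View pics/scene0.png

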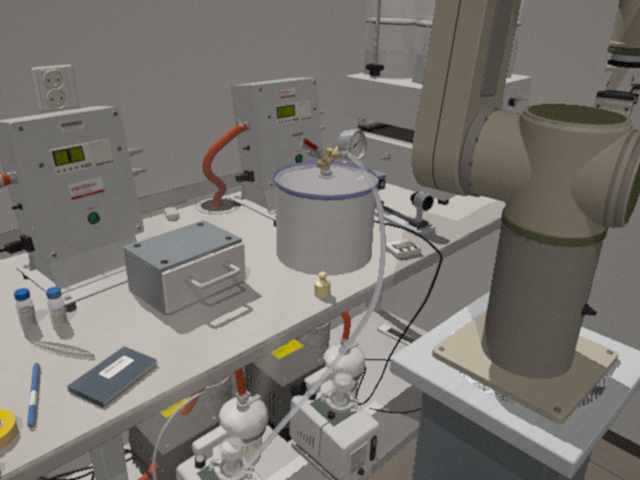

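View pics/top0.png

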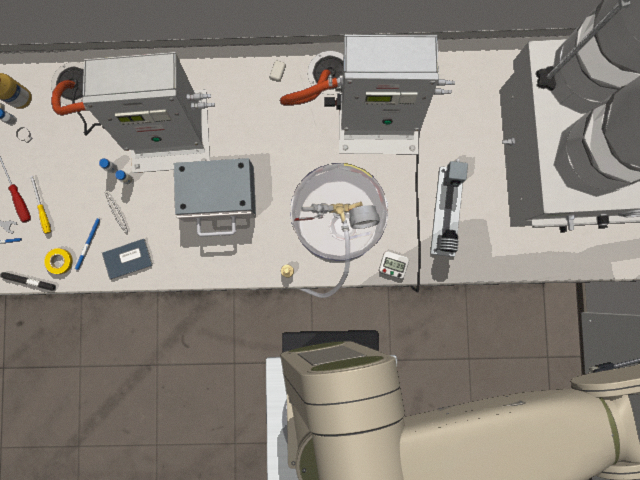

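The scene view shows the closed cabinet, pot, weight and bench. In the top view the cabinet is at about (213,187), its handle at (216,252), the lamp at (448,243) and the detector at (457,172). I'll enlarge both areas.

Run:
```python
import cv2,numpy as np
im=cv2.imread("pics/top0.png")
a=cv2.resize(im[150:270,160:270],None,fx=4.8,fy=4.8,interpolation=cv2.INTER_CUBIC)[:, :]
b=cv2.resize(im[150:270,420:475],None,fx=4.8,fy=4.8,interpolation=cv2.INTER_CUBIC)
cv2.imwrite("pics/crop1.png",np.hstack([a,b])); print(a.shape,b.shape)
```

```text
(576, 528, 3) (576, 264, 3)
```

View pics/crop1.png

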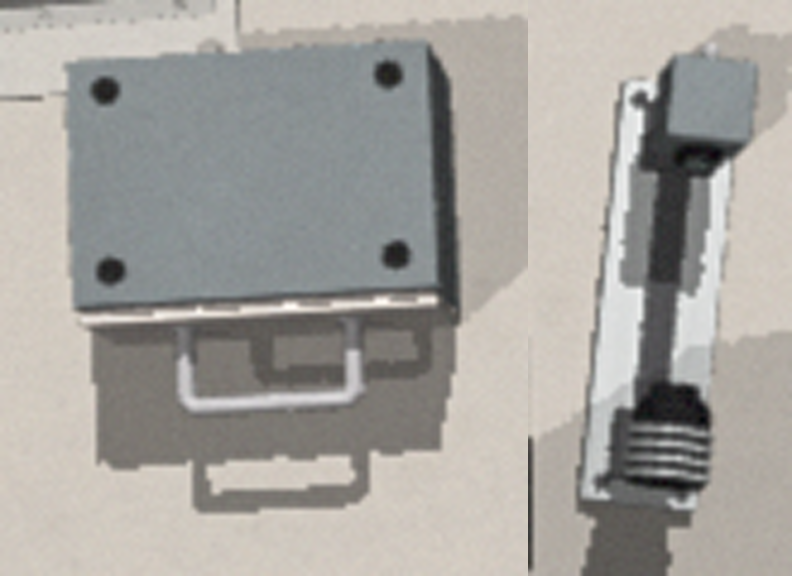

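The crop shows the handle bar from about (190,406) to (356,396), the cabinet's top corners, the bench plate's left edge from (622,78) to (581,498), the detector top centre at (712,98) and the barrel centre at (669,450).

```bash
cat > h.py <<'E'
from plant import monitor, eyes, job, robot
import cv2,numpy as np
from scipy.spatial.transform import Rotation as Ro
def ray(name,px,z,info=None):
    i=info or eyes.camera_info(name); R=i["R"];c=-R.T@i["t"]
    d=R.T@np.linalg.inv(i["mtx"])@[px[0],px[1],1]
    return c+d*(z-c[2])/d[2]
def proj(name,X,info=None):
    i=info or eyes.camera_info(name); p=i["mtx"]@(i["R"]@np.array(X)+i["t"]); return p[:2]/p[2]
def st():
    s=monitor.read_state(); print("t",round(s["t"],2),"p",s["tool_pos"].round(4),"rv",s["orientation"].round(3),"op",round(s["opening"],4),"F",s["force"].round(1),"q",s["q"].round(2)); return s
def snap(name,f,crop=None,k=1):
    i=eyes.camera_info(name); im=eyes.read_camera(name)[:,:,::-1]
    if crop: x,y,w,h=crop; im=im[y:y+h,x:x+w]
    cv2.imwrite(f,cv2.resize(np.ascontiguousarray(im),None,fx=k,fy=k,interpolation=cv2.INTER_CUBIC)); return i
E
python3 - <<'E'
from h import *
def c(u,v,ox,oy=150): return ((u-ox+.5)/4.8-.5+(160 if ox==0 else 420),(v+.5)/4.8-.5+oy)
for n,u,v,z in [("hL",186,404,.059),("hR",360,395,.059),("cTL",66,63,.094),("cTR",428,42,.094),("cBR",438,296,.094),("cBL",77,308,.094)]:
    print(n,ray("top",c(u,v,0),z).round(4))
for n,u,v,z in [("pTL",622,78,.018),("pBL",581,498,.018),("pBR",690,515,.012),("det",712,98,.098),("dTL",672,57,.098),("dTR",757,62,.098),("dBR",752,137,.098),("dBL",668,137,.098),("lampc",669,455,.08),("lamp front",672,388,.08)]:
    print(n,ray("top",c(u,v,528),z).round(4))
for n,px in [("weight",(287,270)),("timer",(394,265)),("pot",(338,212))]: print(n,ray("top",px,{"weight":.047,"timer":.018,"pot":.2}[n]).round(3))
print(eyes.camera_info("wrist"))
E
```

```text
hL [0.4505 0.3118 0.059 ]
hR [0.4529 0.2246 0.059 ]
cTL [0.6173 0.3632 0.094 ]
cTR [0.623  0.1841 0.094 ]
cBR [0.4966 0.1806 0.094 ]
cBL [0.4951 0.3576 0.094 ]
pTL [ 0.6095 -0.2781  0.018 ]
pBL [ 0.3931 -0.248   0.018 ]
pBR [ 0.3835 -0.304   0.012 ]
det [ 0.581  -0.3058  0.098 ]
dTL [ 0.6018 -0.2874  0.098 ]
dTR [ 0.5982 -0.3285  0.098 ]
dBR [ 0.5612 -0.3243  0.098 ]
dBL [ 0.5623 -0.2837  0.098 ]
lampc [ 0.4087 -0.2809  0.08  ]
lamp front [ 0.4415 -0.2838  0.08  ]
weight [0.359 0.101 0.047]
timer [ 0.367 -0.158  0.018]
pot [ 0.474 -0.021  0.2  ]
{'mtx': array([[358.36467997,   0.        , 324.26946257],
       [  0.        , 358.36467997, 240.79617549],
       [  0.        ,   0.        ,   1.        ]]), 'R': array([[ 2.24416498e-01, -9.74493245e-01, -3.87791702e-04],
       [-9.40644169e-01, -2.16725316e-01,  2.61187068e-01],
       [-2.54609078e-01, -5.82499130e-02, -9.65288125e-01]]), 't': array([-0.59924078, -0.02896438,  0.38884431])}
```

Emit:
{"name": "servo_tool", "arguments": {
  "plan": [
    [[0.3,0,0,45,0,0,0],[0.3,0,0,45,0,0,0],[0.3,0,0,45,0,0,0],[0.3,10,20,40,0,0,0.05],[0.3,16,36,0,0,0,0.08],[0.3,16,36,0,0,0,0.08],[0.3,16,36,0,0,0,0.08],[0.3,16,36,0,0,0,0.08],[0.3,16,36,0,0,0,0.08],[0.3,16,36,0,0,0,0.08],[0.3,16,36,0,0,0,0.08],[0.3,16,36,0,0,0,0.08]]
  ],
  "force": 20
}}

```text
t: 1.3
tool_pos: [0.2737, -0.2749, 0.4043]
orientation: [-2.814, -1.396, -0.0]
force: [0.9, -0.1, 0.2]
opening: 0.0325
```

Emit:
{"name": "servo_tool", "arguments": {
  "plan": [
    [[0.3,14,45,0,0,0,0.057],[0.3,14,45,0,0,0,0.057],[0.3,14,45,0,0,0,0.057],[0.3,14,45,0,0,0,0.057],[0.3,14,45,0,0,0,0.057],[0.3,14,45,0,0,0,0.057],[0.3,14,45,0,0,0,0.057],[0.3,14,45,0,0,0,0.057],[0.3,14,45,0,0,0,0.057],[0.3,14,45,-40,0,0,0.057],[0.3,14,45,-40,0,0,0.057],[0.3,14,45,-40,0,0,0.057]]
  ]
}}

```text
t: 2.5
tool_pos: [0.4335, 0.2395, 0.3062]
orientation: [2.183, 2.259, 0.0]
force: [0.6, -0.7, 0.7]
opening: 0.0323
```

Run:
```python
from h import *
s=st(); i=snap("wrist","pics/w1.png"); print(proj("wrist",[.452,.268,.059],i)); np.savez("w1.npz",**i)
s=st()
```

```text
t 2.5 p [0.4335 0.2395 0.3062] rv [2.183 2.259 0.   ] op 0.0323 F [ 0.6 -0.7  0.7] q [ 0.4  -0.18  1.65 -0.    1.67  0.37]
[341.46991116 185.04843625]
t 2.55 p [0.4319 0.2426 0.2986] rv [-2.174 -2.26   0.01 ] op 0.0326 F [-3.5  1.3 -4.9] q [ 0.41 -0.17  1.66  0.    1.66  0.37]
```

View pics/w1.png

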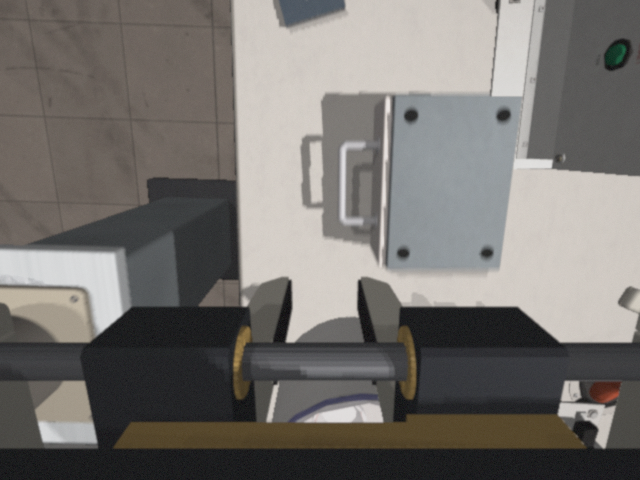

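The wrist view shows the bar from (345,148) to (343,219). Its centre at (343,184) agrees with the predicted (341,185), so the estimate is good.

Emit:
{"name": "servo_tool", "arguments": {
  "plan": [
    [[0.3,0,0,-40,0,0,0],[0.3,0,0,-40,0,0,0],[0.3,0,0,-40,0,0,0],[0.3,0,0,0,0,0,0],[0.3,0,0,0,0,0,0],[0.3,0,0,0,0,0,0]]
  ]
}}

```text
t: 3.15
tool_pos: [0.4349, 0.2382, 0.1904]
orientation: [2.186, 2.254, 0.005]
force: [0.3, 0.6, 0.9]
opening: 0.0325
```

Run:
```python
from h import *
s=st(); M=Ro.from_rotvec(s["orientation"]).as_matrix(); print(M.round(3), np.arctan2(M[1,0],M[0,0]))
i=dict(np.load("w1.npz"))
for p in [(345,147),(343,220),(343,184)]: print(ray("",p,.059,i).round(4))
```

```text
t 3.15 p [0.4349 0.2382 0.1904] rv [2.186 2.254 0.005] op 0.0325 F [0.3 0.6 0.9] q [ 0.4  -0.14  1.83  0.    1.45  0.37]
[[-0.031  1.     0.003]
 [ 1.     0.031  0.001]
 [ 0.001  0.003 -1.   ]] 1.6016349332323407
[0.454  0.3091 0.059 ]
[0.4555 0.2284 0.059 ]
[0.4536 0.2692 0.059 ]
```

Emit:
{"name": "servo_tool", "arguments": {
  "plan": [
    [[0.3,9,15,-20,0,0,0],[0.3,9,15,-20,0,0,0],[0.3,0,0,-30,0,0,0],[0.3,0,0,-30,0,0,0],[0.3,0,0,-20,0,0,0],[0.3,0,0,-17,0,0,0],[0.3,0,0,0,0,0,0],[0.3,0,0,0,0,0,0]]
  ]
}}

```text
t: 3.95
tool_pos: [0.453, 0.2683, 0.0527]
orientation: [2.186, 2.255, 0.004]
force: [1.0, 0.3, 1.6]
opening: 0.0324
```

Now I'll grip the bar gently.

Emit:
{"name": "servo_tool", "arguments": {
  "plan": [
    [[1,0,0,0,0,0,0],[1,0,0,0,0,0,0],[1,0,0,0,0,0,0],[1,0,0,0,0,0,0],[1,0,0,0,0,0,0],[1,0,0,0,0,0,0]]
  ],
  "force": 15
}}

```text
t: 4.55
tool_pos: [0.4514, 0.2679, 0.0514]
orientation: [-2.186, -2.255, -0.0]
force: [-3.5, -0.0, 6.8]
opening: 0.0088
```

Emit:
{"name": "servo_tool", "arguments": {
  "plan": [
    [[1,-5,0,0,0,0,0],[1,-10,-0.3,0,0,0,0],[1,-11,-0.3,0,0,0,0],[1,-11,-0.3,0,0,0,0],[1,-11,-0.4,0,0,0,0],[1,-11,-0.4,0,0,0,0],[1,-11,-0.4,0,0,0,0],[1,-11,-0.3,0,0,0,0],[1,-10,-0.3,0,0,0,0],[1,-7,-0.3,0,0,0,0],[1,0,0,0,0,0,0],[1,0,0,0,0,0,0]]
  ]
}}

```text
t: 5.75
tool_pos: [0.3527, 0.2647, 0.0513]
orientation: [2.186, 2.256, 0.0]
force: [-1.7, -2.9, 9.4]
opening: 0.0086
```

Emit:
{"name": "servo_tool", "arguments": {
  "plan": [
    [[0.3,0,0,0,0,0,0],[0.3,0,0,0,0,0,0],[0.3,0,0,0,0,0,0],[0.3,0,0,20,0,0,0],[0.3,0,0,30,0,0,0],[0.3,0,0,40,0,0,0],[0.3,0,0,40,0,0,0],[0.3,0,0,40,0,0,-0.14],[0.3,0,0,30,0,0,-0.14],[0.3,10,0,0,0,0,-0.14],[0.3,10,0,0,0,0,-0.14],[0.3,10,0,0,0,0,-0.14]]
  ]
}}

```text
t: 6.95
tool_pos: [0.3836, 0.2648, 0.2505]
orientation: [-2.831, -1.361, 0.0]
force: [-0.3, 0.1, -0.0]
opening: 0.0325
```

Emit:
{"name": "servo_tool", "arguments": {
  "plan": [
    [[-0.1,10,0,0,0,0,-0.14],[-0.1,10,0,0,0,0,-0.14],[-0.1,10,0,0,0,0,-0.14],[-0.1,0,0,0,0,0,-0.14],[-0.1,0,0,0,0,0,-0.14],[-0.1,0,0,0,0,0,-0.14],[-0.1,0,0,0,0,0,0],[-0.1,0,0,0,0,0,0],[-0.1,0,0,0,0,0,0]]
  ]
}}

```text
t: 7.85
tool_pos: [0.4133, 0.2647, 0.2503]
orientation: [3.14, 0.102, -0.001]
force: [1.3, 0.5, -0.9]
opening: 0.0512
```

Run:
```python
from h import *
s=st(); M=Ro.from_rotvec(s["orientation"]).as_matrix(); print(np.arctan2(M[1,0],M[0,0]))
i=snap("wrist","pics/w2.png"); np.savez("w2.npz",**i)
print(proj("",[.353,.265,.059],i),proj("",[.445,.2675+.036,.075],i),proj("",[.445,.2675-.036,.075],i))
j=snap("top","pics/t2.png",(150,140,130,150),4); np.savez("t2.npz",**j)
```

```text
t 7.85 p [0.4133 0.2647 0.2503] rv [ 3.14e+00  1.02e-01 -1.00e-03] op 0.0512 F [ 1.3  0.5 -0.9] q [ 0.47 -0.18  1.75  0.    1.57  1.97]
0.06519193429989245
[320.20704041 277.77244892] [284.14574054 187.45062306] [362.51847077 192.44818471]
```

View pics/w2.png

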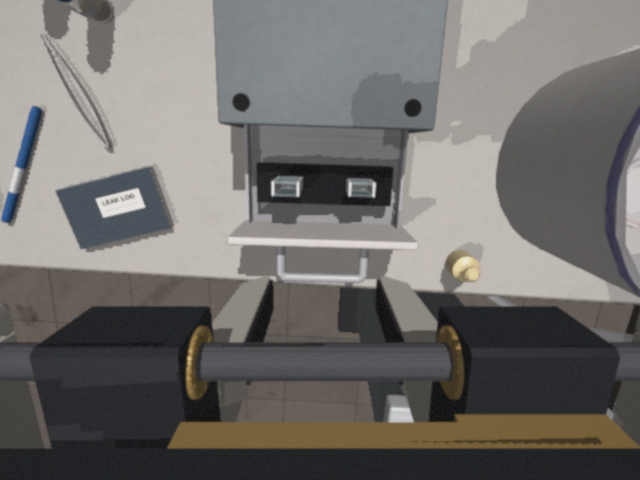

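The drawer is open. The rack is black and the cells stand at about (287,186) and (361,187). I'll enlarge that area to see which cell is taller.

Run:
```python
from h import *
im=cv2.imread("pics/w2.png")[150:220,245:405]; cv2.imwrite("pics/w2c.png",cv2.resize(im,None,fx=5,fy=5,interpolation=cv2.INTER_CUBIC))
i=dict(np.load("w2.npz"))
for zt,y in((.075,.036),(.061,-.036),(.061,.036),(.075,-.036)):
    c,s=np.cos(.03),np.sin(.03)
    for dx,dy in((7,13),(7,-13),(-7,-13),(-7,13)):
        X=np.array([.445,.2675])+[[c,-s],[s,c]]@np.array([dx/1e3,y+dy/1e3])
        print(zt,y,((proj("",[*X,zt],i)-[245,150])*5).round(), end=" ")
    print()
```

```text
0.075 0.036 [124. 152.] 0.075 0.036 [267. 157.] 0.075 0.036 [266. 234.] 0.075 0.036 [125. 229.] 
0.061 -0.036 [514. 158.] 0.061 -0.036 [651. 162.] 0.061 -0.036 [646. 236.] 0.061 -0.036 [511. 231.] 
0.061 0.036 [135. 145.] 0.061 0.036 [272. 150.] 0.061 0.036 [271. 223.] 0.061 0.036 [135. 219.] 
0.075 -0.036 [519. 166.] 0.075 -0.036 [661. 170.] 0.075 -0.036 [656. 247.] 0.075 -0.036 [515. 242.]
```

View pics/w2c.png

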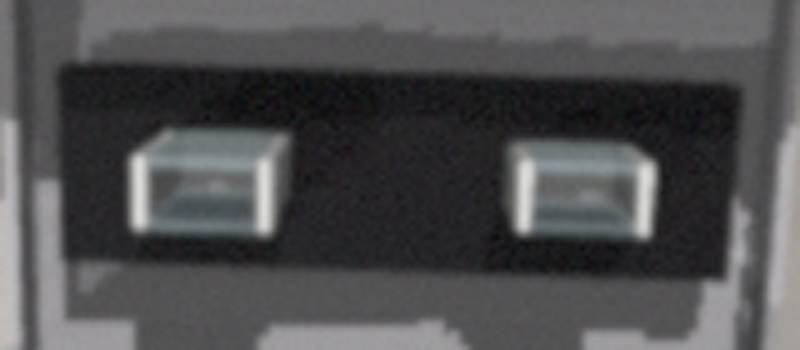

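The left cell (+y) is the taller one. Its top rectangle and side parallax match the tall prediction, and the right cell matches the short one. I'll hover above it with a slight turn and check alignment.

Emit:
{"name": "servo_tool", "arguments": {
  "plan": [
    [[-0.1,10,12,-20,0,0,-0.03],[-0.1,10,13,-30,0,0,0],[-0.1,10,13,-30,0,0,0],[-0.1,0,0,-30,0,0,0],[-0.1,0,0,-20,0,0,0],[-0.1,0,0,0,0,0,0],[-0.1,0,0,0,0,0,0],[-0.1,0,0,0,0,0,0]]
  ]
}}

```text
t: 8.75
tool_pos: [0.4445, 0.3032, 0.1225]
orientation: [-3.14, -0.05, -0.004]
force: [-0.2, 0.2, -0.3]
opening: 0.0512
```

Run:
```python
from h import *
s=st(); M=Ro.from_rotvec(s["orientation"]).as_matrix(); print(np.arctan2(M[1,0],M[0,0]),M[2].round(3))
i=snap("wrist","pics/w3.png",(200,100,240,180),3); np.savez("w3.npz",**i)
c,sn=np.cos(.033),np.sin(.033)
for dx,dy in((7,13),(7,-13),(-7,-13),(-7,13)):
    X=np.array([.4433,.3023])+[[c,-sn],[sn,c]]@np.array([dx/1e3,dy/1e3])
    print(((proj("",[*X,.075],i)-[200,100])*3).round())
```

```text
t 8.75 p [0.4445 0.3032 0.1225] rv [-3.14  -0.05  -0.004] op 0.0512 F [-0.2  0.2 -0.3] q [0.5  0.04 1.78 0.   1.32 2.04]
0.03212071056976126 [ 0.002 -0.001 -1.   ]
[313. 484.]
[444. 483.]
[443. 550.]
[314. 550.]
```

View pics/w3.png

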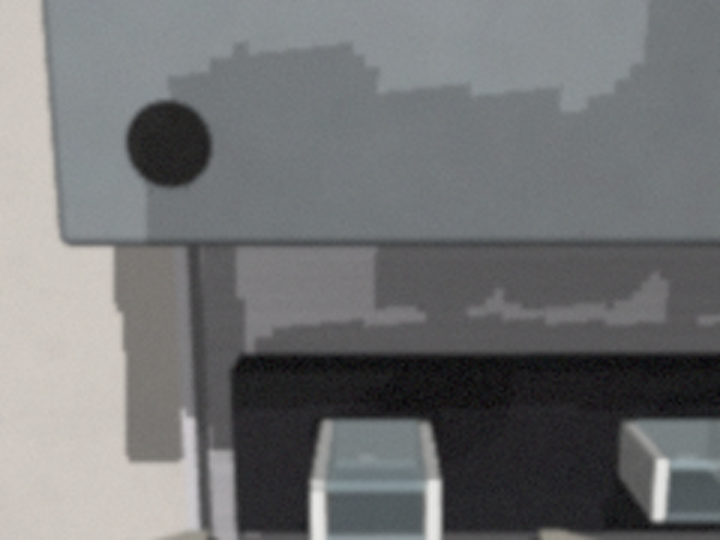

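The tall cell's back top edge runs from (311,483) to (440,483), against a prediction of (313,484) to (444,483). That is aligned to under 1 mm, so I'll descend.

Emit:
{"name": "servo_tool", "arguments": {
  "plan": [
    [[-0.1,-1.2,-0.4,-20,0,0,0],[-0.1,0,0,-20,0,0,0],[-0.1,0,0,-18,0,0,0],[-0.1,0,0,-11,0,0,0],[-0.1,0,0,0,0,0,0],[-0.1,0,0,0,0,0,0],[-0.1,0,0,0,0,0,0]]
  ]
}}

```text
t: 9.5
tool_pos: [0.4433, 0.3029, 0.0531]
orientation: [-3.14, -0.05, -0.003]
force: [-0.1, -0.2, -0.1]
opening: 0.0514
```

Emit:
{"name": "servo_tool", "arguments": {
  "plan": [
    [[0.3,0,0,0,0,0,0],[0.3,0,0,0,0,0,0],[0.6,0,0,0,0,0,0],[0.6,0,0,0,0,0,0],[0.6,0,0,0,0,0,0],[0.6,0,0,0,0,0,0],[0.6,0,0,0,0,0,0],[0.6,0,0,0,0,0,0]]
  ],
  "force": 10
}}

```text
t: 10.3
tool_pos: [0.4424, 0.3024, 0.0517]
orientation: [-3.141, -0.05, -0.0]
force: [-0.5, 1.2, 3.1]
opening: 0.026
```

Emit:
{"name": "servo_tool", "arguments": {
  "plan": [
    [[1,0,0,0,0,0,0],[1,0,0,0,0,0,0],[1,0,0,5,0,0,0],[1,0,0,10,0,0,0],[1,0,0,15,0,0,0],[1,0,0,20,0,0,0],[1,0,0,30,0,0,0],[1,0,0,30,0,0,0],[1,0,0,30,0,0,0],[1,0,0,30,0,0,0],[1,0,0,30,0,0,0],[1,0,0,30,0,0,0]]
  ],
  "force": 12
}}

```text
t: 11.5
tool_pos: [0.4421, 0.3021, 0.2844]
orientation: [-3.141, -0.05, -0.002]
force: [0.4, 0.4, 0.0]
opening: 0.0261
```

Emit:
{"name": "servo_tool", "arguments": {
  "plan": [
    [[1,0,0,35,0,0,0],[1,0,0,35,0,0,0],[1,0,-10,30,0,0,0],[1,2,-25,10,0,0,0],[1,4,-35,0,0,0,-0.012],[1,4,-40,0,0,0,-0.012],[1,4,-40,0,0,0,-0.012],[1,4,-40,0,0,0,-0.012],[1,4,-40,0,0,0,-0.012],[1,4,-40,0,0,0,-0.012],[1,4,-40,0,0,0,-0.012],[1,4,-40,0,0,0,-0.012]]
  ]
}}

```text
t: 12.7
tool_pos: [0.4757, -0.0493, 0.3932]
orientation: [3.14, -0.102, 0.003]
force: [1.1, -0.4, -0.8]
opening: 0.0258
```

Emit:
{"name": "servo_tool", "arguments": {
  "plan": [
    [[1,4,-40,0,0,0,-0.014],[1,4,-40,0,0,0,-0.014],[1,4,-40,0,0,0,-0.014],[1,4,-40,0,0,0,-0.014],[1,4,-35,0,0,0,-0.014],[1,1,-25,-10,0,0,0],[1,0,-10,-20,0,0,0],[1,0,0,-30,0,0,0],[1,0,0,-30,0,0,0],[1,0,0,-30,0,0,0],[1,0,0,0,0,0,0],[1,0,0,0,0,0,0]]
  ]
}}

```text
t: 13.9
tool_pos: [0.4971, -0.2776, 0.2728]
orientation: [3.135, -0.211, -0.0]
force: [-0.7, 0.4, -0.3]
opening: 0.0255
```

Run:
```python
from h import *
s=st(); M=Ro.from_rotvec(s["orientation"]).as_matrix(); print(np.arctan2(M[1,0],M[0,0]),M[2].round(3))
i=snap("wrist","pics/w4.png"); np.savez("w4.npz",**i)
a=-.138;x=np.array([np.cos(a),np.sin(a),0]);y=np.array([-x[1],x[0],0]);b=np.array([.497,-.293,.076])
for n,P in [("mid",b),("lampface",b-.054*x),("detface",b+.054*x),("dettop",b+.054*x+[0,0,.022]),("pTL",b+.11*x+.03*y-[0,0,.058]),("pTR",b+.11*x-.03*y-[0,0,.058]),("pBL",b-.11*x+.03*y-[0,0,.058]),("pBR",b-.11*x-.03*y-[0,0,.058])]: print(n,proj("",P,i).round(1))
```

```text
t 13.9 p [ 0.4971 -0.2776  0.2728] rv [ 3.135 -0.211 -0.   ] op 0.0255 F [-0.7  0.4 -0.3] q [-0.6   0.03  1.51 -0.    1.6   1.11]
-0.13418059934835413 [-0.  0. -1.]
mid [339.6 217.3]
lampface [338.9 268.5]
detface [340.4 161.9]
dettop [341.5 163.1]
pTL [310.7 105.8]
pTR [366.7 105.9]
pBL [312.1 295.6]
pBR [360.8 295.7]
```

View pics/w4.png

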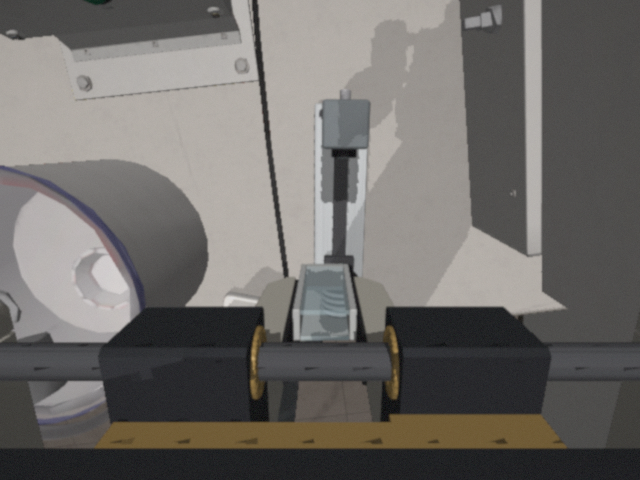

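The cell is held. The bench shows the detector top at about (346,124), the plate's left edge near x=316 and the lamp front at about (340,260). I'll enlarge to refine.

Run:
```python
from h import *
im=cv2.imread("pics/w4.png"); 
a=cv2.resize(im[90:190,300:385],None,fx=4.6,fy=5.8,interpolation=cv2.INTER_CUBIC); b=cv2.resize(im[190:290,300:385],None,fx=4.6,fy=5.8,interpolation=cv2.INTER_CUBIC)
cv2.imwrite("pics/w4c.png",np.hstack([a,b])); print(a.shape)
```

```text
(580, 391, 3)
```

View pics/w4c.png

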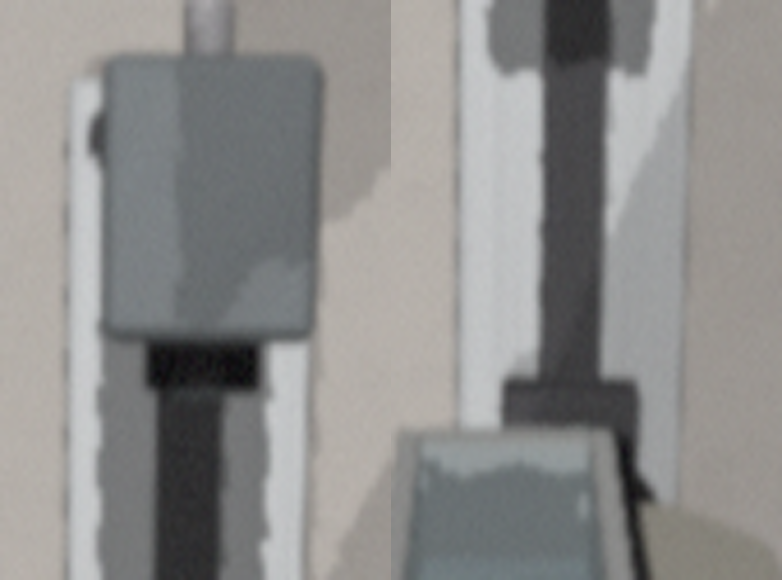

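Run:
```python
from h import *
i=dict(np.load("w4.npz"))
L=lambda x,y:(300+(x+.5)/4.6-.5,90+(y+.5)/5.8-.5); R=lambda x,y:(300+(x-391+.5)/4.6-.5,190+(y+.5)/5.8-.5)
for n,p,z in [("pl1",L(68,330),.018),("pr1",L(313,400),.018),("pl2",R(459,250),.018),("pr2",R(687,250),.018),("ptop",L(85,76),.018),
 ("dTL",L(106,57),.098),("dTR",L(322,57),.098),("dBL",L(100,335),.098),("dBR",L(312,335),.098),("dtube",L(204,388),.082),("ltube",R(571,382),.084)]:
    print(n,ray("",p,z,i).round(4))
```

```text
pl1 [ 0.5678 -0.2763  0.018 ]
pr1 [ 0.5469 -0.3332  0.018 ]
pl2 [ 0.4708 -0.2623  0.018 ]
pr2 [ 0.463 -0.32   0.018]
ptop [ 0.6121 -0.2866  0.018 ]
dTL [ 0.6058 -0.291   0.098 ]
dTR [ 0.6003 -0.3309  0.098 ]
dBL [ 0.5665 -0.2844  0.098 ]
dBR [ 0.5609 -0.3249  0.098 ]
dtube [ 0.5552 -0.3041  0.082 ]
ltube [ 0.4602 -0.2871  0.084 ]
```

The bench axis comes out at y ≈ -0.295 at x ≈ 0.50, with yaw ≈ -0.145. This agrees with the top camera to about 2 mm. I'll lower into place.

Emit:
{"name": "servo_tool", "arguments": {
  "plan": [
    [[1,2,-9,-20,0,0,-0.011],[1,2,-8.5,-30,0,0,0],[1,0,0,-30,0,0,0],[1,0,0,-30,0,0,0],[1,0,0,-25,0,0,0],[1,0,0,-20,0,0,0],[1,0,0,-20,0,0,0],[1,0,0,-15,0,0,0],[1,0,0,0,0,0,0],[1,0,0,0,0,0,0],[1,0,0,0,0,0,0]]
  ]
}}

```text
t: 15.05
tool_pos: [0.5024, -0.296, 0.0835]
orientation: [3.132, -0.228, 0.004]
force: [-0.4, 0.3, -0.1]
opening: 0.0255
```

Run:
```python
from h import *
s=st(); M=Ro.from_rotvec(s["orientation"]).as_matrix(); print(np.arctan2(M[1,0],M[0,0]),M[2].round(3))
i=snap("wrist","pics/w5.png",(200,60,260,280),1.9); np.savez("w5.npz",**i)
a=eyes.read_camera("scene")[150:270,340:460,::-1]; b=cv2.imread("pics/w5.png")
a=cv2.resize(np.ascontiguousarray(a),(300,b.shape[0]),interpolation=cv2.INTER_CUBIC); cv2.imwrite("pics/f5.png",np.hstack([b,a])); print(b.shape)
p=s["tool_pos"];X=M[:,0]
for n,P in [("celltop",p+[0,0,.0233]),("beam at det face",p+.05*X-[0,0,.006])]: print(n,((proj("",P,i)-[200,60])*1.9).round())
```

```text
t 15.05 p [ 0.5024 -0.296   0.0835] rv [ 3.132 -0.228  0.004] op 0.0255 F [-0.4  0.3 -0.1] q [-0.62  0.2   1.69  0.    1.25  1.1 ]
-0.14518624700226448 [ 0.002  0.001 -1.   ]
(532, 494, 3)
celltop [238. 512.]
beam at det face [237. 259.]
```

View pics/f5.png

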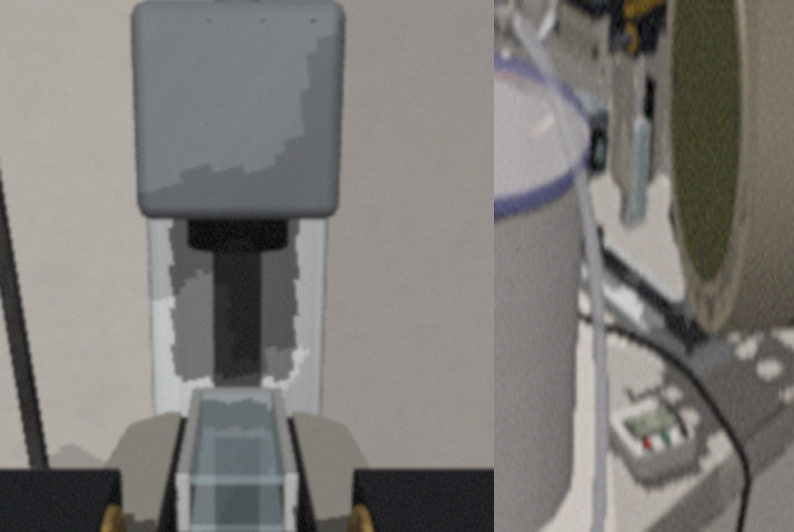

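The wrist view shows detector top centre at column 239, plate centre 238.5, cell 238 and tool axis 237, so lateral and yaw alignment are under 1 mm. I'll do one numeric cross-check against the scene camera and of the distance to the detector.

Run:
```python
from h import *
s=st(); i=dict(np.load("w5.npz"))
f=lambda P:((proj("scene",P)-[340,150])*[2.5,532/120]+[494,0]).round()
p=s["tool_pos"]
print("cell bottom/top scene px",f(p-[0,0,.0347]),f(p+[0,0,.0233]))
print("det tube front",ray("",(200+238/1.9,60+250/1.9),.076,i).round(4),"box front",ray("",(200+239/1.9,60+217/1.9),.098,i).round(4),
 "cell top far edge",ray("",(200+238/1.9,60+390/1.9),.048,i).round(4), "far top",ray("",(200+238/1.9,60+475/1.9),p[2]+.0233,i).round(4))
```

```text
t 15.15 p [ 0.5022 -0.2958  0.0832] rv [ 3.132e+00 -2.280e-01  3.000e-03] op 0.0265 F [-0.1  0.1  0.3] q [-0.62  0.2   1.69  0.    1.25  1.1 ]
cell bottom/top scene px [631. 221.] [636. 123.]
det tube front [ 0.5537 -0.3037  0.076 ] box front [ 0.563  -0.3052  0.098 ] cell top far edge [ 0.5096 -0.2974  0.048 ] far top [ 0.5108 -0.2972  0.1065]
```

The cell bottom is seen at (632,222) against a predicted (631,221). The detector tube front at x ≈ 0.554, minus half the gap, puts midway at 0.500, and the cell is at about 0.503. All of this is within tolerance, so I'll hand in.

```bash
python3 -c "
from h import *
st(); print(job.close_job())"
```

```text
t 15.15 p [ 0.5022 -0.2958  0.0832] rv [ 3.132e+00 -2.280e-01  3.000e-03] op 0.0265 F [-0.1  0.1  0.3] q [-0.62  0.2   1.69  0.    1.25  1.1 ]
the job is handed in; nothing more can be done
None
```

I pulled the drawer open about 99 mm and gripped the tall cell (the +y slot) across its frosted sides. I carried it over the pot and handed in at 15.2 s, still holding it in the light path. The hand-in gave no verdict.

**Position:** in the last wrist picture the cell, detector and base plate line up within about 1 mm sideways. The cell centre is about 3 mm from midway along the beam. It is about 1–2 mm above the beam axis, assuming no slip in the grip.

**Orientation and hold:** the tool was vertical, and its yaw (-0.145 rad) matched the estimated bench yaw. The finger opening was 26 mm at a 12 N grip, matching the cell's width. The scene camera saw the bottom of the cell within 1 pixel of the prediction.

**Disagreements:** bench yaw estimates ranged from -0.09 to -0.18 rad depending on the edge used. The final wrist view looked square to the detector and plate. Estimates of midway differed by about 1 cm, inside the 20 mm tolerance.

**Not checked:** I did not look at the short cell or the brass weight again after lifting the tall cell. The gripper was kept clear of both.

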